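# Find where the torch screen binds and mark it

## Robot

A 7-joint arm with a two-finger parallel gripper is mounted at the origin on the work surface. World frame = base frame: x ahead of the robot, y to its left, z up, the work surface at z = 0. Lengths are in m, angles in rad, forces in N, time in s.
With the tool pointing down it reaches from about 0.4 to 0.875 m from the base axis. Payload 19.3 kg.
Tool frame: the origin (TCP) lies at the very end of the fingers, on their centre line; the grasp point (between the pads) lies 19 mm behind it; z points along the fingers, y is the line along which they close (so a half turn about z gives the same grasp; the last joint's range is limited). The gripper opens to 85 mm and grips with 20 to 120 N. Pads are 22 mm wide; open, the fingers measure 114 mm over their backs; the gripper's body (76 mm by 85 mm) begins 54 mm behind the grasp point. The pads swing forward as they close: fully open they stand 13 mm farther back than shut.
Start: joints at [-1.226, 0.521, -0.036, 1.599, 0.021, 1.021, -0.113], TCP at [0.252, 0.572, 0.231] pointing down, gripper open.
Joint ranges: [-2.91, 2.91], [-0.3, 2.13], [-1.5, 1.42], [0.17, 2.43], [-1.26, 4.41], [0.16, 1.93], [-2.52, 2.52]. Speed limits (rad/s): [1.89, 1.89, 2.39, 2.39, 3.01, 3.01, 3.01].

## Interface

Orientations are given as [roll, pitch, yaw] about the fixed x, y, z axes, in that order (R = Rz(yaw) Ry(pitch) Rx(roll)).
In Python, from workcell import bot gives the robot as it stands.
- The arm moves only by the tool servo_tool, never from a script. Its argument "plan" is a list of rows, each a list of 7 numbers: the finger opening in cm, from 0 to 8.54, then the shift along the tool's x, y, z in cm, then the turn, a rotation vector about the tool's x, y, z in degrees. In form: [[fingers, x, y, z, wx, wy, wz], ...]. A call has 1 to 10 rows; each row is the pose to reach, as a shift and turn from the pose commanded when the call began, along the tool's axes at that moment; what a row does not reach only later rows make up. A row lasts 1/10 s, in which the tool goes at most 50 mm and 8.59 degrees, less where a joint would pass 70% of its speed; a pose out of reach is approached as far as the arm can. A call with a gripper value outside its range is refused whole. The fingers move at their own pace and stop on an object; "force" is the grip in N (left out, the last holds). Time passes only in rows, so rows that repeat a pose let the fingers close. It gives the time, the measured TCP pose, the force, the opening and the grip force at its end, in the units of the state.
- bot.observe(): the state, without advancing time (a new reading comes with each control period).
- bot.grab_frame(name): name is "scene" or "side" or "wrist"; returns a dict with "frame" (480x640x3 uint8, blue, green, red), "mtx" (3x3 intrinsics, pixels), "R" (3x3) and "t" (3): a world point X has camera coordinates R X + t; the wrist camera has in their place "T_tool_cam" (4x4, takes a point from camera to tool coordinates, whose origin is the TCP and whose axes are the flange's). Camera axes: x right, y down, z forward; pixel columns grow to the right and rows downward; lengths in m; the calibration is good to about 2 mm. A picture is of the moment at which its call begins: read the wrist's pose just before it. There is no depth.
- bot.job_done(): hands the job in; it is judged then, once.
The state is a dict: "clock": time; "qpos": joint angles; "qd": joint speeds; "joint_efforts": joint torques, N m; "position": TCP position; "tool_rot": TCP orientation; "force": force on the tool from outside, world axes, zero at the start; "moment": the same for the moment, N m; "grip_width": finger opening in m; "finger_force": force on a finger pad.
Only numpy, scipy, OpenCV 4.12 (cv2) and the standard library are available. Lean on these libraries where they do the work, as an engineer would, in place of code of your own. Each camera call takes 0.05 s, during which the arm holds its last target. There are 200 camera calls.

## Task

The glass heat screen on the bench sticks somewhere along its rail. Slide it by its red knob towards the brass marker and on, pushing the marker ahead of it, until you feel it bind, and press it there gently for a moment without forcing it; then back the screen off so that a gap of about 20 mm opens to the marker, and let go. The marker must be left showing the tight spot, so only the screen may push it, never the hand; leave the pot, the jar and the paddle where they are.

Things in the scene. Friction and masses are not known exactly. Their poses are not given: they have to be found in the camera images.
- rail: aluminium slide rail fixed on the bench, 580 mm long, 70 mm wide, lips 36 mm high, black end stops. Origin: underside centre, on the bench. Its y axis points along the track, from the screen towards the marker; z up. It never moves during the job
- channel: dark steel channel in the rail's slot, 540 mm long, origin at mid-rail. The tight spot is hidden in it, different each time: it catches the screen with its centre 20 to 110 mm past mid-rail (+y). From there resistance climbs about 1.2 N per mm pushed on, above the ordinary sliding drag. Bound means 4 N of such extra resistance for 0.2 s; over 18 N damages the track
- screen: glass screen in an aluminium frame, 120 mm along the rail, 16 mm thick, top 177 mm above the bench; captive: it slides along rail y only, cannot lift or turn. Origin: its underside centre, 37 mm above the bench; axes as the rail. Takes about 2 N to slide, stays where left, starts 60 to 130 mm behind mid-rail (-y)
- screen_knob (a point): centre of the red knob on top of the screen's middle: upright cylinder 30 mm in diameter, 36 mm tall (from 193 to 229 mm above the bench; this point 211 mm) on a 16 mm steel neck 16 mm tall. To be gripped from above
- screen_edge (a point): middle of the screen's leading end face (+y end), 60 mm from the screen's centre, 47 mm above the bench; axes as the rail
- marker: brass marker block, 24 mm along the rail, 18 mm thick, 30 mm tall, with a yellow disc on a pin (top 101 mm above the bench), captive in the rail ahead of the screen, between it and the tight spot. It slides along rail y only, takes about 1.5 N to push and stays where it is left. Origin: middle of its near (-y) face at its underside
- marker_face (a point): middle of the marker's near face, the one that the screen pushes, 47 mm above the bench; its rail-y distance from screen_edge is the gap between the two
- pot: white ceramic pot, 76 mm across, 75 mm tall, loose on the bench on the far side of the rail. Origin: underside centre
- jar: green glass jar with blue lid, 56 mm across, 75 mm tall, loose on the far side of the rail. Origin: underside centre
- paddle: dark graphite paddle 45 x 70 x 12 mm with a wooden handle 110 mm long towards its -y, lying loose on the near side of the rail. Origin: underside centre of the blade

How it is judged:
By the outcome, as a careful person would: the job done as asked, in the order asked, and still so for the second after the job is handed in, with the robot touching nothing.
It also fails if it takes over 61 s, if anything falls off the work surface, if the arm or the gripper's body presses on something with over 40 N, if the wrist force passes 120 N, or if a joint passes its speed limit or range.

## Working session

There is one attempt and no reset: what is moved stays moved. The work goes in short steps, Python scripts to look and compute and a tool call to move; the robot and the scene stay as the last step left them, time stands still between calls to the robot, and variables do not carry over. Pictures are saved under pics/ and viewed, at most 10 in all, crops included, and the job is handed in when it is done.

Besides the shell and the picture viewer there is one more tool, called after "Request:" in YAML: its name, and indented under it one key for each argument. servo_tool: Moves the arm, as the interface text tells. Its arguments: {"type":"object","properties":{"plan":{"type":"array","items":{"type":"array","items":{"type":"number"}}},"force":{"type":"number"}},"required":["plan"]}

```bash
mkdir -p pics; cat > h.py <<'E'
from workcell import bot
import numpy as np, cv2, pickle
def snap(n):
    s=bot.observe(); f=bot.grab_frame(n); return s,f
def ray(f,u,v):
    d=f["R"].T@np.linalg.inv(f["mtx"])@np.array([u,v,1.]); c=-f["R"].T@f["t"]; return c,d
def atz(f,u,v,z):
    c,d=ray(f,u,v); return c+d*(z-c[2])/d[2]
def proj(f,X):
    p=f["mtx"]@(f["R"]@np.array(X,float)+f["t"]); return p[:2]/p[2]
E
python3 - <<'E'
from h import *
for n in("scene","side"):
    s,f=snap(n); cv2.imwrite(f"pics/{n}0.png",f["frame"]); pickle.dump(f,open(n+".pkl","wb"))
print({k:np.round(v,3) for k,v in s.items()})
E
```

```text
{'clock': np.float64(0.05), 'qpos': array([-1.226,  0.522, -0.036,  1.6  ,  0.021,  1.021, -0.113]), 'qd': array([ 0.   , -0.001,  0.   , -0.001, -0.002,  0.   , -0.   ]), 'joint_efforts': array([ 6.0000e-03, -9.2942e+01,  1.9870e+00, -3.7098e+01,  1.8000e-02,
        5.0000e-03,  0.0000e+00]), 'position': array([0.252, 0.572, 0.231]), 'tool_rot': array([-3.14 ,  0.   ,  2.727]), 'force': array([ 0.142, -0.207, -0.413]), 'moment': array([-0.005,  0.022, -0.064]), 'finger_force': np.float64(0.0), 'grip_width': np.float64(0.085)}
```

View pics/scene0.png

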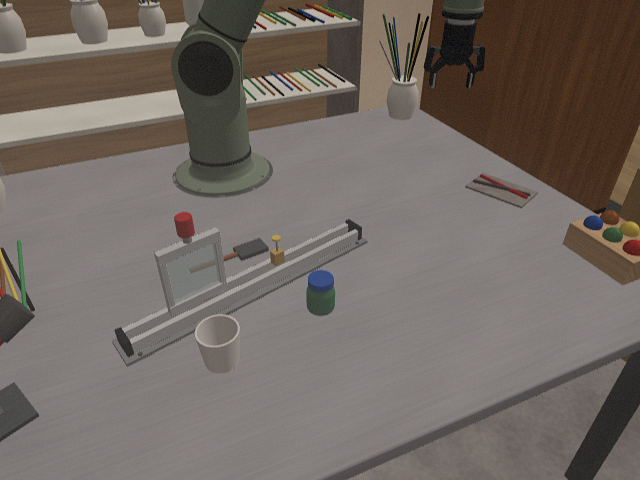

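View pics/side0.png

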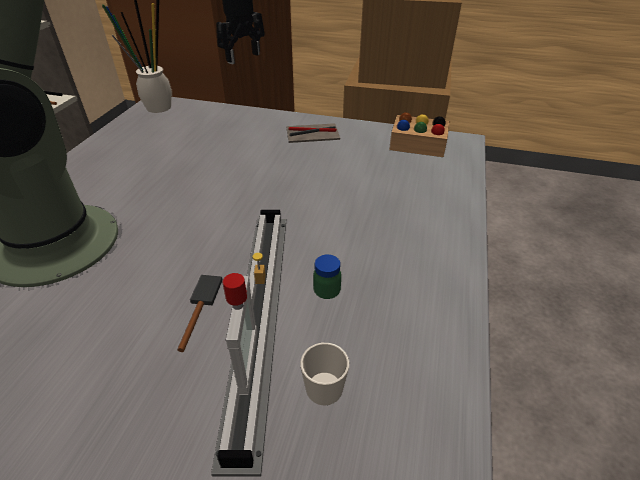

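The scene view shows the red knob at about (184,225) and the marker disc at (276,239). The side view shows the knob at (235,290) and the disc at (257,257). I'll enlarge both for exact reading.

```bash
python3 - <<'E'
from h import *
a=cv2.imread("pics/scene0.png")[200:370,105:375]; b=cv2.imread("pics/side0.png")[200:480,170:300]
cv2.imwrite("pics/c1.png",cv2.resize(a,None,fx=2.96,fy=2.96,interpolation=2)); cv2.imwrite("pics/c2.png",cv2.resize(b,None,fx=2.14,fy=2.14,interpolation=2))
for n in("scene","side"):
    f=pickle.load(open(n+".pkl","rb"))["frame"].astype(int)
    m=((f[...,2]>110)&(f[...,1]<60)&(f[...,0]<60)).astype(np.uint8)
    k,l,st,c=cv2.connectedComponentsWithStats(m)
    print(n,[(st[i].tolist(),c[i].round(1).tolist()) for i in range(1,k) if st[i,4]>60])
E
```

```text
scene [([174, 213, 20, 23, 156], [185.4, 220.0])]
side [([223, 273, 21, 15, 247], [233.1, 280.1])]
```

View pics/c1.png

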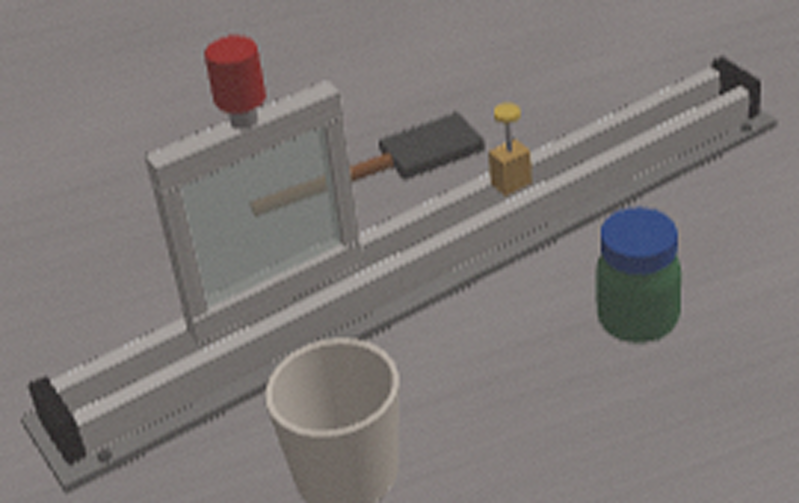

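View pics/c2.png

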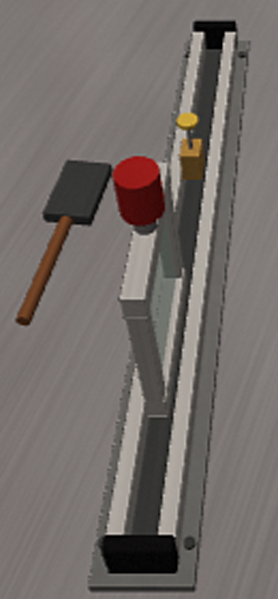

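```bash
cat > m.py <<'E'
from h import *
A=pickle.load(open("scene.pkl","rb"));B=pickle.load(open("side.pkl","rb"))
def tri(p,q):
    P=[f["mtx"]@np.c_[f["R"],f["t"]] for f in(A,B)]
    X=cv2.triangulatePoints(P[0],P[1],np.array(p,float),np.array(q,float)).ravel(); return X[:3]/X[3]
E
python3 - <<'E'
from m import *
for n,p,q in [("knobtop",(183.4,215.5),(234,280.4)),("knobc",(184.7,225.7),(235,290.2)),("disc",(276.6,238.2),(257.4,256.1)),("cornNearFar",(128,365.5),(260.7,475.7)),("cornFar",(367.5,241.6),(285.9,219.6))]:
    X=tri(p,q); print(n,X.round(4),proj(A,X)-p)
for f,l in((A,[(128,365.5),(113.4,341.9),(367.5,241.6)]),(B,[(212,474.3),(260.7,475.7),(285.9,219.6)])):
    for u in l: print(u,atz(f,*u,0.003).round(4))
E
```

```text
knobtop [ 0.5542 -0.1937  0.2267] [-0.25769317  0.59076327]
knobc [ 0.5534 -0.1942  0.2062] [-0.10173013  0.22817807]
disc [ 0.5052 -0.0134  0.0952] [ 0.02144119 -0.05302906]
cornNearFar [ 0.6295 -0.3436 -0.002 ] [-0.49510463  0.6793221 ]
cornFar [ 0.4786  0.2188 -0.0006] [ 0.06092196 -0.16764008]
(128, 365.5) [ 0.633  -0.3421  0.003 ]
(113.4, 341.9) [ 0.5656 -0.3599  0.003 ]
(367.5, 241.6) [0.4833 0.2158 0.003 ]
(212, 474.3) [ 0.5645 -0.363   0.003 ]
(260.7, 475.7) [ 0.6316 -0.3467  0.003 ]
(285.9, 219.6) [0.4799 0.2153 0.003 ]
```

```bash
cat >> h.py <<'E'
from scipy.spatial.transform import Rotation as Ro
YR=np.array([-.2594,.9658,0]); XR=np.array([.9658,.2594,0]); C=np.array([.5202,-.0715,0])
RT=np.c_[-XR,-YR*-1,[0,0,-1]]  # placeholder, fixed below
RT=np.c_[XR,-YR,[0,0,-1]]      # tool y = -rail y, tool x = rail x
def to(P):
    s=bot.observe(); R=Ro.from_euler("xyz",s["tool_rot"]).as_matrix()
    print("t",s["clock"],"shift cm",(R.T@(np.array(P)-s["position"])*100).round(2),"rv deg",np.degrees(Ro.from_matrix(R.T@RT).as_rotvec()).round(2))
E
python3 - <<'E'
from h import *
to([.5535,-.194,.30])
E
```

```text
t 0.1 shift cm [-58.47 -57.93  -6.86] rv deg [-2.000e-02  7.000e-02  1.412e+02]
```

Request:
servo_tool:
  plan:
    - [8.5, -2, -2, -3, 0, 0, 8]
    - [8.5, -5, -5, -6.9, 0, 0, 16]
    - [8.5, -58.5, -57.9, -6.9, 0, 0, 141]
    - [8.5, -58.5, -57.9, -6.9, 0, 0, 141]
    - [8.5, -58.5, -57.9, -6.9, 0, 0, 141]
    - [8.5, -58.5, -57.9, -6.9, 0, 0, 141]
    - [8.5, -58.5, -57.9, -6.9, 0, 0, 141]
    - [8.5, -58.5, -57.9, -6.9, 0, 0, 141]
    - [8.5, -58.5, -57.9, -6.9, 0, 0, 141]
    - [8.5, -58.5, -57.9, -6.9, 0, 0, 141]
  force: 30

```text
clock: 1.1
position: [0.4226, 0.1373, 0.298]
tool_rot: [3.142, -0.0, 1.242]
force: [1.8, 1.2, 0.1]
grip_width: 0.0852
finger_force: 0.0
```

```bash
python3 - <<'E'
from h import *
to([.5535,-.194,.30]); s=bot.observe(); print(s["position"],s["qpos"].round(2))
E
```

```text
t 1.1 shift cm [-27.12  23.1   -0.21] rv deg [-1.00e-02 -2.00e-02  5.61e+01]
[0.42261195 0.13732269 0.29799779] [-0.83  0.16  0.44  1.98 -0.08  1.02 -0.68]
```

Request:
servo_tool:
  plan:
    - [8.5, -27.1, 23.1, 0, 0, 0, 56]
    - [8.5, -27.1, 23.1, 0, 0, 0, 56]
    - [8.5, -27.1, 23.1, 0, 0, 0, 56]
    - [8.5, -27.1, 23.1, 0, 0, 0, 56]
    - [8.5, -27.1, 23.1, 0, 0, 0, 56]
    - [8.5, -27.1, 23.1, 0, 0, 0, 56]
    - [8.5, -27.1, 23.1, 0, 0, 0, 56]
    - [8.5, -27.1, 23.1, 0, 0, 0, 56]
    - [8.5, -27.1, 23.1, 0, 0, 0, 56]
    - [8.5, -27.1, 23.1, 0, 0, 0, 56]

```text
clock: 2.1
position: [0.5551, -0.1901, 0.2976]
tool_rot: [-3.141, 0.0, 0.271]
force: [1.2, -0.5, 0.9]
grip_width: 0.0849
finger_force: 0.0
```

```bash
python3 - <<'E'
from h import *
to([.5535,-.194,.30]); s,f=snap("wrist"); print(s["position"],s["tool_rot"],s["qpos"].round(2),s["force"])
cv2.imwrite("pics/w1.png",f["frame"]); f["s"]=s; pickle.dump(f,open("w1.pkl","wb"))
Tw=np.eye(4); Tw[:3,:3]=Ro.from_euler("xyz",s["tool_rot"]).as_matrix(); Tw[:3,3]=s["position"]
Tc=np.linalg.inv(Tw@f["T_tool_cam"]); f["R"]=Tc[:3,:3]; f["t"]=Tc[:3,3]
print(proj(f,[.5535,-.194,.229]),proj(f,[.5052,-.0134,.101]))
E
```

```text
t 2.1 shift cm [-0.26  0.33 -0.24] rv deg [-0.05  0.02  0.51]
[ 0.55512083 -0.19009068  0.29756707] [-3.14079171e+00  4.30574976e-04  2.71253947e-01] [-0.27  0.49  0.73  1.65 -0.35  1.14 -0.74] [ 1.18957608 -0.459517    0.88683914]
[326.29126308 268.14765649] [ 97.11324717 211.18426261]
```

View pics/w1.png

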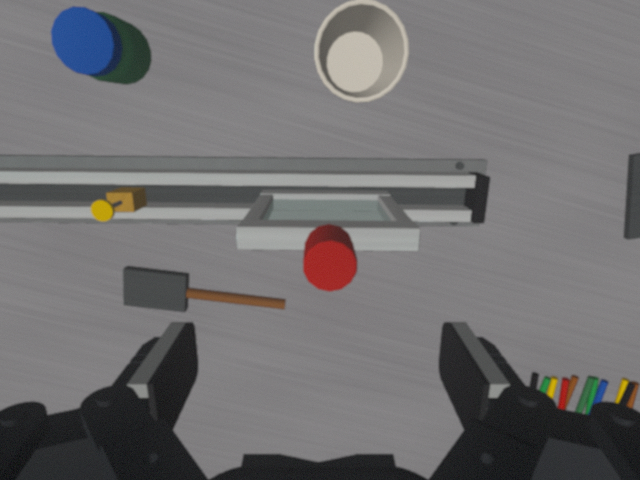

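The wrist view has the knob top centre at about (330,263) and the marker disc at (102,211). Both are within about 5 px of prediction.

```bash
python3 - <<'E'
from h import *
f=pickle.load(open("w1.pkl","rb"));s=f["s"]
Tw=np.eye(4); Tw[:3,:3]=Ro.from_euler("xyz",s["tool_rot"]).as_matrix(); Tw[:3,3]=s["position"]
Tc=np.linalg.inv(Tw@f["T_tool_cam"]); f["R"]=Tc[:3,:3]; f["t"]=Tc[:3,3]
k=atz(f,330,263,.229);d=atz(f,102,211,.101)
for n,X in(("knob",k),("disc",d)): print(n,X.round(4),"rail y",(X-C)@YR,"x",(X-C)@XR)
to([(k[0]+.5535)/2,(k[1]-.194)/2,.196])
E
```

```text
knob [ 0.5569 -0.1951  0.229 ] rail y -0.12888439871728327 x 0.0033347042183510464
disc [ 0.5064 -0.0173  0.101 ] rail y 0.055944776565341095 x 0.0007767088310704633
t 2.15 shift cm [-0.14  0.48 10.18] rv deg [-0.05 -0.    0.55]
```

Request:
servo_tool:
  plan:
    - [8.5, -0.2, 0.4, 1, 0, 0, 0.5]
    - [8.5, -0.2, 0.4, 3, 0, 0, 0.5]
    - [8.5, -0.2, 0.4, 5, 0, 0, 0.5]
    - [8.5, -0.2, 0.4, 7, 0, 0, 0.5]
    - [8.5, -0.2, 0.4, 9, 0, 0, 0.5]
    - [8.5, -0.2, 0.4, 10, 0, 0, 0.5]
    - [8.5, -0.2, 0.4, 10, 0, 0, 0.5]
    - [8.5, -0.2, 0.4, 10, 0, 0, 0.5]

```text
clock: 2.95
position: [0.5547, -0.1954, 0.1984]
tool_rot: [3.141, -0.0, 0.262]
force: [-0.1, -0.9, 0.5]
grip_width: 0.0851
finger_force: 0.0
```

```bash
python3 - <<'E'
from h import *
to([.555,-.1945,.196])
E
```

```text
t 2.95 shift cm [ 0.06 -0.08  0.24] rv deg [ 0.02 -0.03 -0.05]
```

Request:
servo_tool:
  plan:
    - [4, 0, 0, 0.2, 0, 0, 0]
    - [2, 0, 0, 0.2, 0, 0, 0]
    - [2, 0, 0, 0.2, 0, 0, 0]
    - [2, 0, 0, 0.2, 0, 0, 0]
    - [2, 0, 0, 0.2, 0, 0, 0]
    - [2, 0, 0, 0.2, 0, 0, 0]
    - [2, 0, 0, 0.2, 0, 0, 0]
    - [2, 0, 0, 0.2, 0, 0, 0]
  force: 40

```text
clock: 3.75
position: [0.5547, -0.1956, 0.1963]
tool_rot: [3.141, -0.001, 0.261]
force: [-1.5, 0.4, 5.7]
grip_width: 0.0292
finger_force: 39.1
```

```bash
cat >> h.py <<'E'
def st():
    s=bot.observe(); r=s["position"]-C
    print("t %.2f rail y %.4f x %.4f z %.4f | F y %.2f x %.2f z %.2f | w %.4f ff %.1f"%(s["clock"],r@YR,r@XR,s["position"][2],s["force"]@YR,s["force"]@XR,s["force"][2],s["grip_width"],s["finger_force"]))
E
python3 -c "
from h import *
st()"
```

```text
t 3.75 rail y -0.1288 x 0.0011 z 0.1963 | F y 0.75 x -1.32 z 5.74 | w 0.0292 ff 39.1
```

Request:
servo_tool:
  plan:
    - [2, 0, -0.5, 0, 0, 0, 0]
    - [2, 0, -1.5, 0, 0, 0, 0]
    - [2, 0, -3, 0, 0, 0, 0]
    - [2, 0, -4.5, 0, 0, 0, 0]
    - [2, 0, -6, 0, 0, 0, 0]
    - [2, 0, -7.5, 0, 0, 0, 0]
    - [2, 0, -8.5, 0, 0, 0, 0]
    - [2, 0, -9, 0, 0, 0, 0]
    - [2, 0, -9.3, 0, 0, 0, 0]
    - [2, 0, -9.5, 0, 0, 0, 0]

```text
clock: 4.75
position: [0.5299, -0.1032, 0.1963]
tool_rot: [3.141, -0.001, 0.262]
force: [0.7, -2.3, 8.2]
grip_width: 0.0284
finger_force: 40.6
```

```bash
python3 -c "
from h import *
st();to(C+.0011*XR-.0*YR+[0,0,.197])"
```

```text
t 4.75 rail y -0.0331 x 0.0011 z 0.1963 | F y -2.43 x 0.10 z 8.22 | w 0.0284 ff 40.6
t 4.75 shift cm [-0.01 -3.31 -0.07] rv deg [ 0.01 -0.03 -0.03]
```

Request:
servo_tool:
  plan:
    - [2, 0, -0.5, 0, 0, 0, 0]
    - [2, 0, -1, 0, 0, 0, 0]
    - [2, 0, -1.5, 0, 0, 0, 0]
    - [2, 0, -2, 0, 0, 0, 0]
    - [2, 0, -2.5, 0, 0, 0, 0]
    - [2, 0, -3, 0, 0, 0, 0]
    - [2, 0, -3.5, 0, 0, 0, 0]
    - [2, 0, -4, 0, 0, 0, 0]
    - [2, 0, -4.5, 0, 0, 0, 0]
    - [2, 0, -4.8, 0, 0, 0, 0]

```text
clock: 5.75
position: [0.5175, -0.0571, 0.1963]
tool_rot: [3.141, -0.001, 0.261]
force: [0.3, -3.6, 6.9]
grip_width: 0.029
finger_force: 40.7
```

```bash
python3 -c "
from h import *
st()"
```

```text
t 5.75 rail y 0.0146 x 0.0012 z 0.1963 | F y -3.52 x -0.61 z 6.87 | w 0.0290 ff 40.7
```

Request:
servo_tool:
  plan:
    - [2, 0, -0.2, 0, 0, 0, 0]
    - [2, 0, -0.4, 0, 0, 0, 0]
    - [2, 0, -0.6, 0, 0, 0, 0]
    - [2, 0, -0.8, 0, 0, 0, 0]

```text
clock: 6.15
position: [0.5155, -0.0496, 0.1963]
tool_rot: [3.141, -0.001, 0.261]
force: [-0.2, -3.5, 7.8]
grip_width: 0.0288
finger_force: 40.6
```

Request:
servo_tool:
  plan:
    - [2, 0, -0.2, 0, 0, 0, 0]
    - [2, 0, -0.4, 0, 0, 0, 0]
    - [2, 0, -0.6, 0, 0, 0, 0]
    - [2, 0, -0.8, 0, 0, 0, 0]

```text
clock: 6.55
position: [0.5134, -0.0418, 0.1963]
tool_rot: [3.141, -0.001, 0.261]
force: [0.3, -4.4, 8.4]
grip_width: 0.0293
finger_force: 40.6
```

Request:
servo_tool:
  plan:
    - [2, 0, -0.2, 0, 0, 0, 0]
    - [2, 0, -0.4, 0, 0, 0, 0]
    - [2, 0, -0.6, 0, 0, 0, 0]

```text
clock: 6.85
position: [0.5119, -0.036, 0.1963]
tool_rot: [3.141, -0.001, 0.261]
force: [-0.2, -3.5, 9.1]
grip_width: 0.0293
finger_force: 40.6
```

Just noise, so the free drag is about 3.5–4.4 N.

Request:
servo_tool:
  plan:
    - [2, 0, -0.2, 0, 0, 0, 0]
    - [2, 0, -0.4, 0, 0, 0, 0]
    - [2, 0, -0.6, 0, 0, 0, 0]
    - [2, 0, -0.8, 0, 0, 0, 0]

```text
clock: 7.25
position: [0.5098, -0.0283, 0.1963]
tool_rot: [3.141, -0.001, 0.261]
force: [0.8, -3.6, 8.8]
grip_width: 0.0285
finger_force: 40.6
```

Request:
servo_tool:
  plan:
    - [2, 0, -0.2, 0, 0, 0, 0]
    - [2, 0, -0.4, 0, 0, 0, 0]
    - [2, 0, -0.6, 0, 0, 0, 0]
    - [2, 0, -0.8, 0, 0, 0, 0]

```text
clock: 7.65
position: [0.5077, -0.0206, 0.1963]
tool_rot: [3.141, -0.001, 0.261]
force: [-0.8, -3.1, 8.1]
grip_width: 0.0289
finger_force: 40.6
```

Request:
servo_tool:
  plan:
    - [2, 0, -0.2, 0, 0, 0, 0]
    - [2, 0, -0.4, 0, 0, 0, 0]
    - [2, 0, -0.6, 0, 0, 0, 0]
    - [2, 0, -0.8, 0, 0, 0, 0]

```text
clock: 8.05
position: [0.5056, -0.0129, 0.1963]
tool_rot: [3.141, -0.001, 0.261]
force: [-0.5, -3.2, 8.8]
grip_width: 0.0289
finger_force: 40.6
```

Request:
servo_tool:
  plan:
    - [2, 0, -0.2, 0, 0, 0, 0]
    - [2, 0, -0.4, 0, 0, 0, 0]
    - [2, 0, -0.6, 0, 0, 0, 0]
    - [2, 0, -0.8, 0, 0, 0, 0]

```text
clock: 8.45
position: [0.5036, -0.0051, 0.1963]
tool_rot: [3.141, -0.001, 0.261]
force: [-0.3, -3.8, 8.3]
grip_width: 0.0287
finger_force: 40.6
```

Request:
servo_tool:
  plan:
    - [2, 0, -0.2, 0, 0, 0, 0]
    - [2, 0, -0.4, 0, 0, 0, 0]
    - [2, 0, -0.6, 0, 0, 0, 0]
    - [2, 0, -0.8, 0, 0, 0, 0]

```text
clock: 8.85
position: [0.5015, 0.0026, 0.1963]
tool_rot: [3.141, -0.001, 0.261]
force: [0.7, -4.3, 8.1]
grip_width: 0.0287
finger_force: 40.6
```

Request:
servo_tool:
  plan:
    - [2, 0, -0.2, 0, 0, 0, 0]
    - [2, 0, -0.4, 0, 0, 0, 0]
    - [2, 0, -0.6, 0, 0, 0, 0]

```text
clock: 9.15
position: [0.5001, 0.0076, 0.1963]
tool_rot: [3.14, -0.001, 0.261]
force: [2.8, -10.4, 5.3]
grip_width: 0.0289
finger_force: 40.5
```

Extra resistance is about 7 N, so it is bound. I'll hold it there for a moment.

Request:
servo_tool:
  plan:
    - [2, 0, 0, 0, 0, 0, 0]
    - [2, 0, 0, 0, 0, 0, 0]
    - [2, 0, 0, 0, 0, 0, 0]
    - [2, 0, 0, 0, 0, 0, 0]

```text
clock: 9.55
position: [0.5001, 0.0079, 0.1963]
tool_rot: [3.141, -0.001, 0.261]
force: [0.8, -6.8, 7.8]
grip_width: 0.0288
finger_force: 40.5
```

```bash
python3 -c "
from h import *
st()
for n in('scene','side'):
    f=snap(n)[1];pickle.dump(f,open(n+'B.pkl','wb'))
st()"
```

```text
t 9.55 rail y 0.0819 x 0.0012 z 0.1963 | F y -6.80 x -0.97 z 7.85 | w 0.0288 ff 40.5
t 9.65 rail y 0.0819 x 0.0012 z 0.1963 | F y -6.71 x -1.62 z 7.27 | w 0.0287 ff 40.5
```

Request:
servo_tool:
  plan:
    - [2, 0, -0.05, 0, 0, 0, 0]
    - [2, 0, -0.1, 0, 0, 0, 0]
    - [2, 0, -0.15, 0, 0, 0, 0]

```text
clock: 9.95
position: [0.4999, 0.0087, 0.1963]
tool_rot: [3.14, -0.001, 0.26]
force: [2.7, -11.1, 5.4]
grip_width: 0.0288
finger_force: 40.4
```

Request:
servo_tool:
  plan:
    - [2, 0, 0, 0, 0, 0, 0]
    - [2, 0, 0, 0, 0, 0, 0]
    - [2, 0, 0, 0, 0, 0, 0]
    - [2, 0, 0, 0, 0, 0, 0]

```text
clock: 10.35
position: [0.4998, 0.0088, 0.1963]
tool_rot: [3.14, -0.001, 0.26]
force: [2.7, -10.4, 5.3]
grip_width: 0.0289
finger_force: 40.5
```

```bash
python3 -c "
from h import *
st()"
```

```text
t 10.35 rail y 0.0828 x 0.0012 z 0.1963 | F y -10.72 x -0.12 z 5.31 | w 0.0289 ff 40.5
```

Request:
servo_tool:
  plan:
    - [2, 0, 0.1, 0, 0, 0, 0]
    - [2, 0, 0.4, 0, 0, 0, 0]
    - [2, 0, 0.8, 0, 0, 0, 0]
    - [2, 0, 1.2, 0, 0, 0, 0]
    - [2, 0, 1.6, 0, 0, 0, 0]
    - [2, 0, 1.9, 0, 0, 0, 0]
    - [2, 0, 2.05, 0, 0, 0, 0]
    - [2, 0, 2.05, 0, 0, 0, 0]
    - [2, 0, 2.05, 0, 0, 0, 0]

```text
clock: 11.25
position: [0.5048, -0.0097, 0.1963]
tool_rot: [-3.141, -0.001, 0.261]
force: [-1.4, -1.1, 10.0]
grip_width: 0.0289
finger_force: 40.8
```

```bash
python3 - <<'E'
from h import *
st()
a=snap("scene")[1];b=snap("side")[1]
pickle.dump(a,open("sceneE.pkl","wb"));pickle.dump(b,open("sideE.pkl","wb"))
for f,n,y in((a,"A",(-.02,.20)),(b,"B",(-.02,.20))):
    P=np.array([proj(f,C+v*YR+[0,0,z]) for v in y for z in(.02,.2)]); lo=P.min(0).astype(int)-10; hi=P.max(0).astype(int)+10
    c=f["frame"][max(lo[1],0):hi[1],max(lo[0],0):hi[0]]; k=min(790/c.shape[1],590/c.shape[0])
    cv2.imwrite(f"pics/e{n}.png",cv2.resize(c,None,fx=k,fy=k,interpolation=2)); print(n,lo,hi,k)
E
```

```text
t 11.25 rail y 0.0637 x 0.0012 z 0.1963 | F y -0.67 x -1.66 z 9.96 | w 0.0289 ff 40.8
A [228 161] [339 292] 4.5038167938931295
B [235 158] [277 325] 3.532934131736527
```

View pics/eA.png

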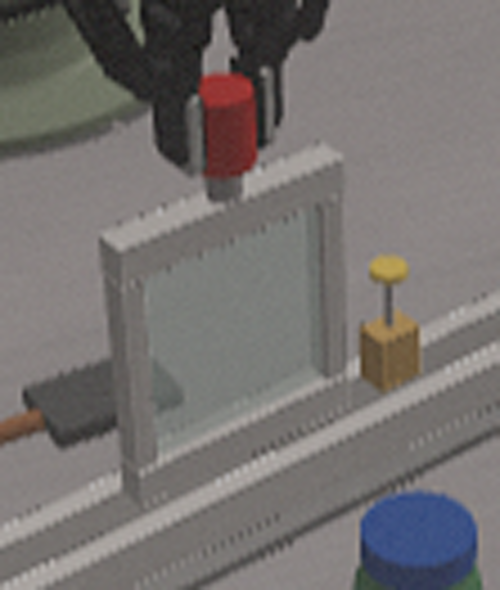

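The enlarged view shows a clear gap between the screen's leading edge (345,375) and the marker, whose disc is at crop (388,270), or (314.1,220.9) in the full frame.

```bash
python3 - <<'E'
from h import *
f=pickle.load(open("sceneE.pkl","rb")); g=pickle.load(open("scene.pkl","rb"))
for F,p in((f,(314.1,220.9)),(g,(276.6,238.2))):
    X=atz(F,*p,.101); print((X-C)@YR,(X-C)@XR)
st()
E
```

```text
0.1533506929940684 0.006750502310823953
0.05532328800083431 0.00748743044992152
t 11.35 rail y 0.0637 x 0.0012 z 0.1963 | F y -1.93 x -1.15 z 9.64 | w 0.0292 ff 40.8
```

Request:
servo_tool:
  plan:
    - [2, 0, 0.1, 0, 0, 0, 0]
    - [2, 0, 0.1, 0, 0, 0, 0]
    - [2, 0, 0.1, 0, 0, 0, 0]
    - [4, 0, 0.1, 0, 0, 0, 0]
    - [6, 0, 0.1, 0, 0, 0, 0]
    - [8.5, 0, 0.1, 0, 0, 0, 0]
    - [8.5, 0, 0.1, 0, 0, 0, 0]
    - [8.5, 0, 0.1, 0, 0, 0, 0]
    - [8.5, 0, 0.1, 0, 0, 0, 0]

```text
clock: 12.25
position: [0.5051, -0.0109, 0.1958]
tool_rot: [3.142, 0.0, 0.261]
force: [0.7, -1.0, -0.5]
grip_width: 0.0848
finger_force: 0.0
```

Request:
servo_tool:
  plan:
    - [8.5, 0, 0, -1, 0, 0, 0]
    - [8.5, 0, 0, -3, 0, 0, 0]
    - [8.5, 0, 0, -5, 0, 0, 0]
    - [8.5, 0, 0, -8, 0, 0, 0]
    - [8.5, 0, 0, -11, 0, 0, 0]
    - [8.5, 0, 0, -12, 0, 0, 0]
    - [8.5, 0, 0, -12, 0, 0, 0]
    - [8.5, 0, 0, -12, 0, 0, 0]

```text
clock: 13.05
position: [0.5048, -0.0108, 0.3153]
tool_rot: [-3.141, 0.001, 0.262]
force: [-0.4, -0.7, 0.2]
grip_width: 0.0851
finger_force: 0.0
```

```bash
python3 - <<'E'
from h import *
st()
a=snap("scene")[1]; cv2.imwrite("pics/fin.png",cv2.resize(a["frame"][170:390,100:390],None,fx=2.7,fy=2.7,interpolation=2))
E
```

```text
t 13.05 rail y 0.0626 x 0.0009 z 0.3153 | F y -0.56 x -0.52 z 0.17 | w 0.0851 ff 0.0
```

View pics/fin.png

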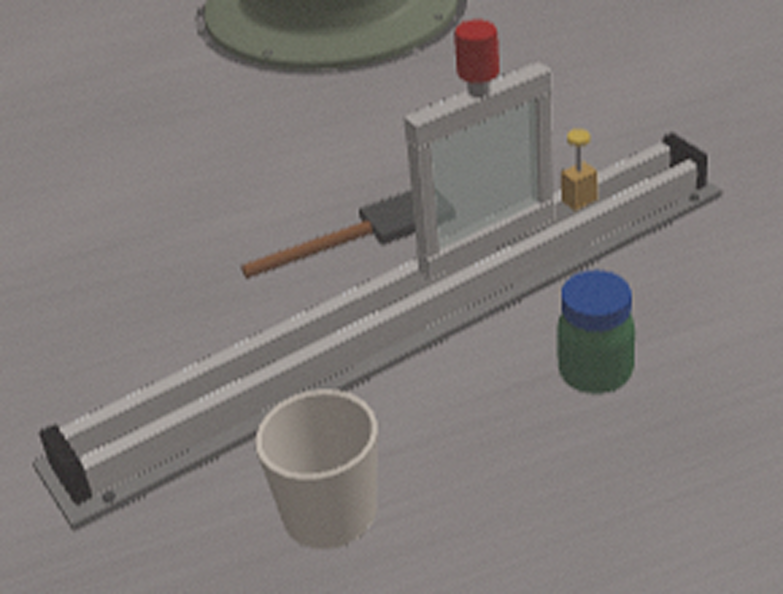

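The picture shows the screen released with its knob at crop (477,50) and the gap to the marker (578,185) still open. The pot, jar and paddle look unmoved.

```bash
python3 -c "
from h import *
print(bot.job_done())"
```

```text
the job is handed in; nothing more can be done
None
```

The job is handed in: I slid the screen until it bound (7 N or so over the sliding drag), held it there briefly, then backed it off to a gap of about 20 mm and released it. The marker stands at the tight spot, pushed only by the screen, and the pot, jar and paddle look unmoved. The run took about 13 s, and the judge gave no verdict.

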